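# Put five returned articles back into their stock bins

## Task

Put the five loose articles on the bench (two lamp cartons, two spray cans and a screw jar) away into the cardboard stock bins, each into the bin that already has the same article standing at the back. Stand every article upright on the bin's floor in the free space in front of that stock, with the cartons squared up to the sides of the bin, and set them down rather than dropping them.

Things in the scene. Friction and masses are not known exactly. Their poses are not given: they have to be found in the camera images.
- carton_a: first white spot-lamp carton with a blue band round its foot and a blue square with a white dot on top, 50 x 50 x 62 mm (x, y, z), 60 to 130 g, starts standing upright on the bench; origin at the centre of its underside, z up, x and y square to its side faces
- carton_b: second carton, the same as carton_a: white spot-lamp carton with a blue band round its foot and a blue square with a white dot on top, 50 x 50 x 62 mm (x, y, z), 60 to 130 g, starts standing upright on the bench; origin at the centre of its underside, z up, x and y square to its side faces
- can_a: first red spray can with a white band and a black cap, standing upright; metal body 45 mm in diameter and 85 mm high, above it the narrower cap (33 mm across), 112 mm high in all, 110 to 230 g; origin at the centre of its underside, z up
- can_b: second can, the same as can_a: red spray can with a white band and a black cap, standing upright; metal body 45 mm in diameter and 85 mm high, above it the narrower cap (33 mm across), 112 mm high in all, 110 to 230 g; origin at the centre of its underside, z up
- jar: screw jar with a yellow-banded grey body and an orange lid, standing upright; body 48 mm in diameter, lid 50 mm in diameter from 56 mm up to the top at 74 mm, 100 to 210 g; origin at the centre of its underside, z up
- carton_bin: Cardboard stock bin, fixed, two white-blue lamp cartons (tops 66 mm up) at its back; low front faces the robot. Outside 208 (x) x 188 (y) mm, walls and floor 4 mm thick; front and sides 45 mm high, sides rising to 95 over the rear half, back 95. Origin: centre of the underside; x to the back, y left. Stock centres at x +68, y -45 and +45; floor free from x -100 to +43 mm: room for two side by side
- can_bin: Cardboard stock bin, fixed, two red spray cans (tops 116 mm up) at its back; low front faces the robot. Outside 208 (x) x 188 (y) mm, walls and floor 4 mm thick; front and sides 45 mm high, sides rising to 95 over the rear half, back 95. Origin: centre of the underside; x to the back, y left. Stock centres at x +68, y -45 and +45; floor free from x -100 to +43 mm: room for two side by side
- jar_bin: Cardboard stock bin, fixed, two orange-lidded jars (tops 78 mm up) at its back; low front faces the robot. Outside 208 (x) x 188 (y) mm, walls and floor 4 mm thick; front and sides 45 mm high, sides rising to 95 over the rear half, back 95. Origin: centre of the underside; x to the back, y left. Stock centres at x +68, y -45 and +45; floor free from x -100 to +43 mm: room for two side by side
Not all that is in view belongs to the job. Leave any purple look-alike of the carton_a alone.

How it is judged:
By the outcome, as a careful person would: the job done as asked, in the order asked, and still so for the second after the job is handed in, with the robot touching nothing.
It also fails if it takes over 115 s, if anything falls off the work surface, if the arm or the gripper's body presses on something with over 40 N, if the wrist force passes 120 N, or if a joint passes its speed limit or range.

## Robot

A 6-joint arm with a two-finger parallel gripper is mounted at the origin on the work surface. World frame = base frame: x ahead of the robot, y to its left, z up, the work surface at z = 0. Lengths are in m, angles in rad, forces in N, time in s.
With the tool pointing down it reaches from about 0.4 to 0.825 m from the base axis. Payload 7 kg.
Tool frame: the origin (TCP) lies midway between the tips of the shut fingers; the grasp point (between the pads) lies 19 mm behind it; z points along the fingers, y is the line along which they close (so a half turn about z gives the same grasp; the last joint's range is limited). The gripper opens to 88 mm and grips with 3 to 60 N. Pads are 19 mm wide; open, the fingers measure 130 mm over their backs; the gripper's body (78 mm by 193 mm) begins 47 mm behind the grasp point.
Start: joints at [-0.869, 0.359, 0.012, 0, -1.224, -0.288], TCP at [0.271, -0.618, 0.227] pointing down, gripper open.
Joint ranges: [-3.07, 3.07], [-1.43, 2.12], [-1.02, 1.25], [-3.03, 1.67], [-3.05, -0], [-3.03, 3.03]. Speed limits (rad/s): [2.39, 2.39, 3.01, 3.14, 3.14, 3.14].

## Interface

Orientations are given as [roll, pitch, yaw] about the fixed x, y, z axes, in that order (R = Rz(yaw) Ry(pitch) Rx(roll)).
In Python, from station import arm gives the robot as it stands.
- The arm moves only by the tool servo_tool, never from a script. Its argument "deltas" is a list of rows, each a list of 7 numbers: the closure, from -1 (fully open) to 1 (shut), then the shift along the tool's x, y, z in mm, then the turn, a rotation vector about the tool's x, y, z in degrees. In form: [[gripper, x, y, z, ax, ay, az], ...]. A call has 1 to 20 rows; each row shifts and turns the commanded pose from where the row before left it, along the tool's axes as they then stand; what a row does not reach is not made up. A row lasts 1/12 s, in which the tool goes at most 41.7 mm and 7.16 degrees, less where a joint would pass 70% of its speed; a pose out of reach is approached as far as the arm can. A call is refused whole if a number of a shift passes 41.7 or a number of a turn 7.16, either way. A call with a gripper value outside its range is refused whole. The fingers move at their own pace and stop on an object; "squeeze" is the grip in N (left out, the last holds). Time passes only in rows, so rows that do not move let the fingers close. It gives the time, the measured TCP pose, the force, the opening and the grip force at its end, in the units of the state.
- arm.get_state(): the state, without advancing time (a new reading comes with each control period).
- arm.grab_frame(name): name is "scene" or "top"; returns a dict with "color" (420x560x3 uint8, red, green, blue), "K" (3x3 intrinsics, pixels), "distortion" ([k1, k2, p1, p2, k3] as OpenCV has them; the pictures are not rectified), "position" and "orientation" of the camera in the world. Camera axes: x right, y down, z forward; pixel columns grow to the right and rows downward; lengths in m; the calibration is good to about 2 mm. A picture is of the moment at which its call begins. There is no depth.
- arm.job_done(): hands the job in; it is judged then, once.
Trained networks look in a picture, given as the dict that the camera call returned (one of the last four; its "shot" number tells which), for a name from the list of things; names that differ only in an ending like _2 or _b are one class to them, and where a whole thing is asked for, a point or a joint stands for the part that bears it (a point fixed in the world has none). Each returns a list of dicts, best first, with "conf" (0 to 1); they miss things now and then, are a little off and sometimes report something else, mostly with a low value. They report only what shows in the picture. A call takes as long as a camera call. They do not tell look-alikes from the thing itself.
- arm.recognise(query, picture): "at" ([x, y, z] in m, in the coordinates of the camera as it stood for that picture, good to about 4 mm: the middle of the surface that is visible of it).
The state is a dict: "t": time; "q": joint angles; "qd": joint speeds; "joint_efforts": joint torques, N m; "eef_pos": TCP position; "ee_rot": TCP orientation; "force": force on the tool from outside, world axes, zero at the start; "moment": the same for the moment, N m; "width": finger opening in m; "gripper_force": force on a finger pad.
Only numpy, scipy, OpenCV 4.12 (cv2) and the standard library are available. Lean on these libraries where they do the work, as an engineer would, in place of code of your own. Each camera call takes 0.05 s, during which the arm holds its last target. There are 200 camera calls.

## Working session

There is one attempt and no reset: what is moved stays moved. The work goes in short steps, Python scripts to look and compute and a tool call to move; the robot and the scene stay as the last step left them, time stands still between calls to the robot, and variables do not carry over. Pictures are saved under pics/ and viewed, at most 14 in all, crops included, and the job is handed in when it is done.

Besides the shell and the picture viewer there is one more tool, called after ">>>" in YAML: its name, and indented under it one key for each argument. servo_tool: Moves the arm, as the interface text tells. Its arguments: {"type":"object","properties":{"deltas":{"type":"array","items":{"type":"array","items":{"type":"number"}}},"squeeze":{"type":"number"}},"required":["deltas"]}

```bash
mkdir -p pics; ls; cat > h.py <<'E'
import numpy as np, cv2
from scipy.spatial.transform import Rotation as R
from station import arm
def pose(f):
    o=np.array(f["orientation"],float)
    Rm=o if o.shape==(3,3) else (R.from_euler('xyz',o).as_matrix() if o.size==3 else R.from_quat(o).as_matrix())
    return Rm,np.array(f["position"])
def w(f,p):
    Rm,t=pose(f); return Rm@np.array(p)+t
def px(f,P):
    Rm,t=pose(f); c=(np.atleast_2d(P)-t)@Rm
    return cv2.projectPoints(c,np.zeros(3),np.zeros(3),np.array(f["K"]),np.array(f["distortion"]))[0][:,0]
def ray(f,uv,z):
    Rm,t=pose(f)
    n=cv2.undistortPoints(np.array(uv,float).reshape(-1,1,2),np.array(f["K"]),np.array(f["distortion"]))[:,0]
    d=np.c_[n,np.ones(len(n))]@Rm.T
    return t+d*((z-t[2])/d[:,2])[:,None]
def save(f,n,s=None):
    im=f["color"][:,:,::-1]
    if s: 
        a,b,c,d,k=s; im=cv2.resize(im[b:d,a:c],None,fx=k,fy=k,interpolation=cv2.INTER_CUBIC)
    cv2.imwrite("pics/"+n+".png",im)
E
python3 - <<'E'
from h import *
s=arm.get_state(); print({k:s[k] for k in("t","eef_pos","ee_rot","width","force")})
for n in("top","scene"):
    f=arm.grab_frame(n); print(n,f["position"],f["orientation"]); save(f,n+"0",(0,0,560,420,1.42))
    for q in("carton_a","can_a","jar","carton_bin","can_bin","jar_bin"):
        for d in arm.recognise(q,f): 
            p=w(f,d["at"]); print(q,round(d["conf"],2),p.round(3),px(f,p)[0].round())
E
```

```text
pics
{'t': 0.0, 'eef_pos': array([ 0.27116587, -0.61758171,  0.22561135]), 'ee_rot': array([ 3.13988943e+00, -1.78662541e-04, -2.72793443e+00]), 'width': 0.08755950377477593, 'force': array([-0.27357197, -0.43013135,  0.42419237])}
top [0.36111867 0.11267885 1.35135197] [-3.01636376 -0.00490391 -1.56143223]
carton_a 0.7 [0.433 0.194 0.061] [248. 247.]
carton_a 0.59 [0.372 0.323 0.061] [197. 271.]
carton_a 0.58 [0.351 0.54  0.065] [111. 278.]
can_a 0.9 [ 0.427 -0.06   0.092] [349. 250.]
jar 0.56 [ 0.371 -0.303  0.074] [444. 273.]
carton_bin 0.94 [0.646 0.002 0.004] [322. 171.]
carton_bin 0.72 [0.423 0.082 0.112] [292. 251.]
can_bin 0.87 [ 0.647 -0.273 -0.001] [422. 172.]
jar_bin 0.69 [0.688 0.256 0.006] [228. 154.]
scene [1.23243107 0.74580365 1.16959287] [-2.44725928  0.00901299  2.29128379]
carton_a 0.95 [0.363 0.549 0.052] [446. 247.]
carton_a 0.93 [0.45  0.201 0.055] [325. 201.]
carton_a 0.71 [0.394 0.334 0.056] [375. 213.]
carton_a 0.32 [ 0.449 -0.06   0.067] [258. 156.]
can_a 0.92 [0.443 0.085 0.068] [296. 177.]
can_a 0.87 [ 0.449 -0.058  0.069] [259. 155.]
jar 0.61 [ 0.386 -0.315  0.054] [216. 114.]
carton_bin 0.87 [ 0.645 -0.004  0.031] [227. 210.]
can_bin 0.64 [ 0.656 -0.265  0.031] [166. 170.]
jar_bin 0.9 [0.673 0.249 0.03 ] [286. 265.]
jar_bin 0.33 [ 0.446 -0.061  0.066] [259. 155.]
jar_bin 0.2 [0.451 0.2   0.052] [324. 202.]
```

View pics/top0.png

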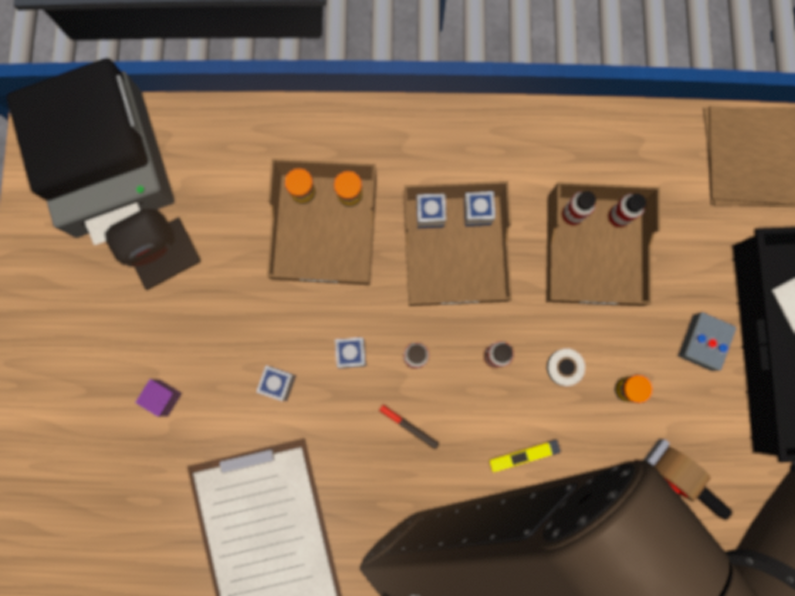

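View pics/scene0.png

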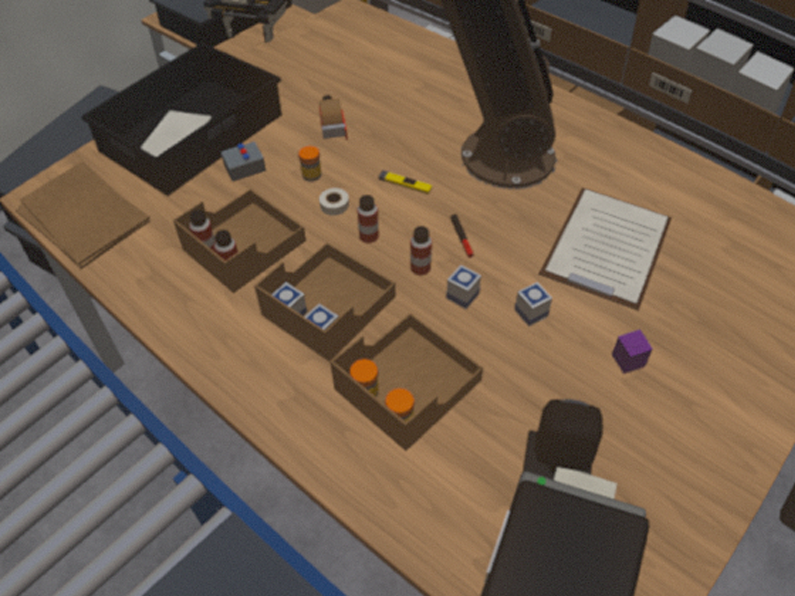

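The top view shows the jar bin at (320,220), the carton bin at (457,245) and the can bin at (600,245). The loose articles are the cartons at (350,352) and (275,382), the cans at (416,355) and (500,353), and the jar at (637,388). The purple decoy is at (158,397). Next I'll segment the tops, stock included, for precise poses.

```bash
cat > seg.py <<'E'
from h import *
def blobs(f,kind,amin=25):
    hsv=cv2.cvtColor(f["color"],cv2.COLOR_RGB2HSV); H,S,V=cv2.split(hsv)
    m={"blue":(H>105)&(H<128)&(S>90),"orange":(H<14)&(S>200)&(V>150),"dark":(V<75)}[kind].astype(np.uint8)*255
    out=[]
    for c in cv2.findContours(m,cv2.RETR_EXTERNAL,cv2.CHAIN_APPROX_NONE)[0]:
        if amin<cv2.contourArea(c)<600: out.append(c)
    return out
E
python3 - <<'E'
from seg import *
f=arm.grab_frame("top"); g=arm.grab_frame("scene")
for n,F in(("top",f),("scene",g)):
  for k,z in(("blue",.062),("orange",.074),("dark",.112)):
    for c in blobs(F,k,15):
        u=c.reshape(-1,2).astype(float); (a,b),r=cv2.minEnclosingCircle(c)
        P=ray(F,u,z)[:,:2].astype(np.float32)*1000
        (cx,cy),(ww,hh),an=cv2.minAreaRect(P)
        if n=="scene" and a<90: pass
        if cx>880 or cx<250 or abs(cy)>650: continue
        print(n,k,"px",round(a),round(b),"w",round(cx),round(cy),"size",round(ww),round(hh),"ang",round(an,1), "@+4:",ray(F,[[a,b]],z+.004)[0,:2].round(3))
save(f,"bins",(180,100,480,290,2.6))
E
```

```text
top blue px 509 244 w 446 -480 size 13 14 ang 0.2 @+4: [ 0.445 -0.479]
top blue px 494 238 w 462 -441 size 15 15 ang 45.1 @+4: [ 0.462 -0.439]
top orange px 275 292 w 324 124 size 33 6 ang 57.1 @+4: [0.324 0.123]
top dark px 366 322 w 253 -95 size 8 18 ang 13.9 @+4: [ 0.253 -0.095]
top dark px 399 258 w 408 -178 size 20 22 ang 0.3 @+4: [ 0.408 -0.177]
top dark px 354 248 w 432 -67 size 24 27 ang 0.5 @+4: [ 0.431 -0.067]
top dark px 486 236 w 463 -396 size 10 78 ang 69.1 @+4: [ 0.462 -0.397]
top dark px 452 172 w 625 -315 size 52 194 ang 87.5 @+4: [ 0.623 -0.316]
top dark px 388 150 w 677 -158 size 11 86 ang 86.0 @+4: [ 0.675 -0.157]
top dark px 413 140 w 706 -220 size 28 39 ang 62.5 @+4: [ 0.704 -0.22 ]
scene blue px 225 222 w 696 46 size 33 36 ang 2.4 @+4: [0.697 0.048]
scene dark px 444 249 w 427 561 size 63 61 ang 14.0 @+4: [0.419 0.559]
scene dark px 286 256 w 662 237 size 119 246 ang 40.9 @+4: [0.698 0.269]
scene dark px 374 218 w 465 370 size 38 60 ang 26.9 @+4: [0.455 0.365]
scene dark px 326 206 w 514 252 size 38 59 ang 47.9 @+4: [0.508 0.244]
scene dark px 228 200 w 628 -4 size 114 246 ang 43.6 @+4: [0.661 0.029]
scene dark px 157 168 w 710 -220 size 46 31 ang 66.5 @+4: [ 0.711 -0.216]
scene dark px 296 165 w 438 81 size 40 23 ang 40.7 @+4: [0.442 0.085]
scene dark px 322 160 w 372 125 size 68 12 ang 56.0 @+4: [0.376 0.127]
scene dark px 258 143 w 442 -65 size 44 24 ang 43.6 @+4: [ 0.445 -0.062]
scene dark px 234 139 w 476 -131 size 18 22 ang 40.3 @+4: [ 0.479 -0.128]
scene dark px 168 156 w 643 -253 size 130 250 ang 49.4 @+4: [ 0.661 -0.227]
scene dark px 172 116 w 528 -363 size 75 80 ang 67.7 @+4: [ 0.532 -0.36 ]
```

View pics/bins.png

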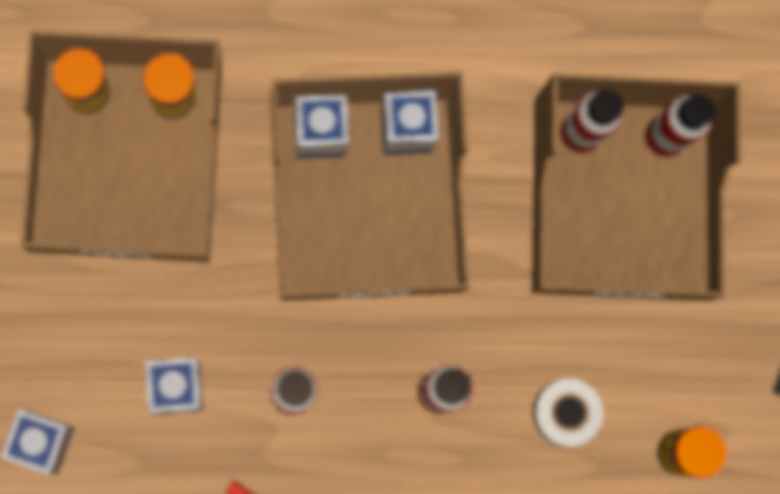

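The crop shows the bins and articles clearly. I'll hand-pick points from it, fit the poses and check them with an overlay.

```bash
cat > fit.py <<'E'
from h import *
def cp(a): return (np.array(a,float)+.5)/2.6-.5+np.array([180,100])
f=arm.grab_frame("top")
from scipy.optimize import least_squares
def rig(model,meas):
    # model,meas Nx2 ; returns x,y,yaw
    fun=lambda p:((model@np.array([[np.cos(p[2]),np.sin(p[2])],[-np.sin(p[2]),np.cos(p[2])]])+p[:2])-meas).ravel()
    s=least_squares(fun,[.6,0,0]); return s.x,s.fun
B={}
for n,z,st,fr in(("jar",.078,[(79,74),(169,78)],[(25,250),(208,260)]),("carton",.066,[(322,120),(411,117)],[(281,298),(465,289)]),("can",.116,[(605,105),(694,111)],[(533,293),(719,296)])):
    meas=np.r_[ray(f,cp(st),z)[:,:2],ray(f,cp(fr),.045)[:,:2]]
    p,r=rig(np.array([[.068,.045],[.068,-.045],[-.104,.094],[-.104,-.094]]),meas)
    B[n]=p; print(n,p[:2].round(4),np.degrees(p[2]).round(1),(r*1000).round(1))
O={}
for n,z,u in(("can1",.112,(294,390)),("can2",.112,(452,387)),("jar",.074,(701,452))):
    O[n]=ray(f,[cp(u)],z)[0,:2]; print(n,O[n].round(4))
for n,c in(("ct1",[(146,362),(198,358),(201,408),(149,413)]),("ct2",[(20,411),(70,428),(52,472),(3,460)])):
    q=ray(f,cp(c),.062)[:,:2]; h=.025
    p,r=rig(np.array([[h,h],[h,-h],[-h,-h],[-h,h]]),q); O[n]=p; print(n,p.round(4),np.degrees(p[2]).round(1),(r*1000).round(1))
if __name__=="__main__":
    im=np.zeros((0,));out=[]
    def draw(F,box,k,name):
        x0,y0,x1,y1=box; im=cv2.resize(F["color"][y0:y1,x0:x1,::-1],None,fx=k,fy=k,interpolation=cv2.INTER_CUBIC)
        def L(P,col,cl=True):
            u=((px(F,P)-[x0,y0]+.5)*k-.5); cv2.polylines(im,[np.round(u).astype(int)],cl,col,1)
        def sq(p,hx,hy,z,cx=0,cy=0):
            m=np.array([[hx,hy],[hx,-hy],[-hx,-hy],[-hx,hy]])+[cx,cy]; c,s=np.cos(p[2]),np.sin(p[2])
            return np.c_[m@np.array([[c,s],[-s,c]])+p[:2],np.full(4,z)]
        t=np.linspace(0,6.28,30)
        for p in B.values():
            L(sq(p,.1,.09,.004),(0,255,0)); L(sq(p,.104,.094,.045),(0,255,255))
        for n in("ct1","ct2"): L(sq(O[n],.025,.025,.062),(0,255,0)); L(sq(O[n],.025,.025,0),(0,255,255))
        for n,z,r in(("can1",.112,.0165),("can2",.112,.0165),("can1",.085,.0225),("can2",.085,.0225),("jar",.074,.025),("jar",0,.024)):
            L(np.c_[O[n][0]+r*np.cos(t),O[n][1]+r*np.sin(t),t*0+z],(0,255,0))
        cv2.imwrite("pics/"+name+".png",im)
    draw(f,(180,100,480,290),2.6,"ov_top"); draw(arm.grab_frame("scene"),(110,70,430,320),2.4,"ov_scene")
E
python3 fit.py
```

```text
jar [0.668  0.2537] -2.3 [-1.4 -0.  -1.6 -0.3  1.2  2.3  1.9 -2. ]
carton [0.631  0.0061] 2.9 [-1.   0.8 -0.6 -0.1  1.4  1.8  0.1 -2.4]
can [ 0.6325 -0.2584] -1.9 [-1.4  2.4 -0.   0.   3.2 -2.1 -1.8 -0.4]
can1 [0.4261 0.0811]
can2 [ 0.4302 -0.0672]
jar [ 0.3707 -0.3159]
ct1 [0.4322 0.1972 0.0869] 5.0 [ 0.4 -0.2  0.3  0.7 -0.9  0.1  0.2 -0.6]
ct2 [ 0.3749  0.3297 -0.3019] -17.3 [ 0.8 -0.3  1.8  1.3 -3.2 -0.3  0.7 -0.7]
```

View pics/ov_top.png

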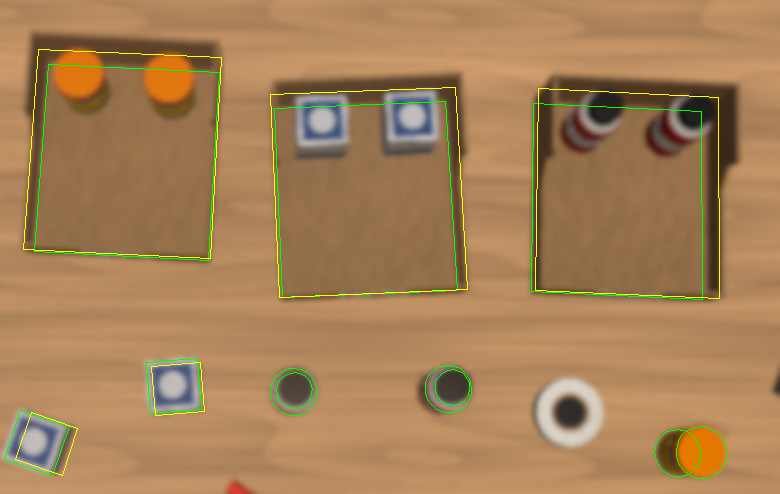

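View pics/ov_scene.png

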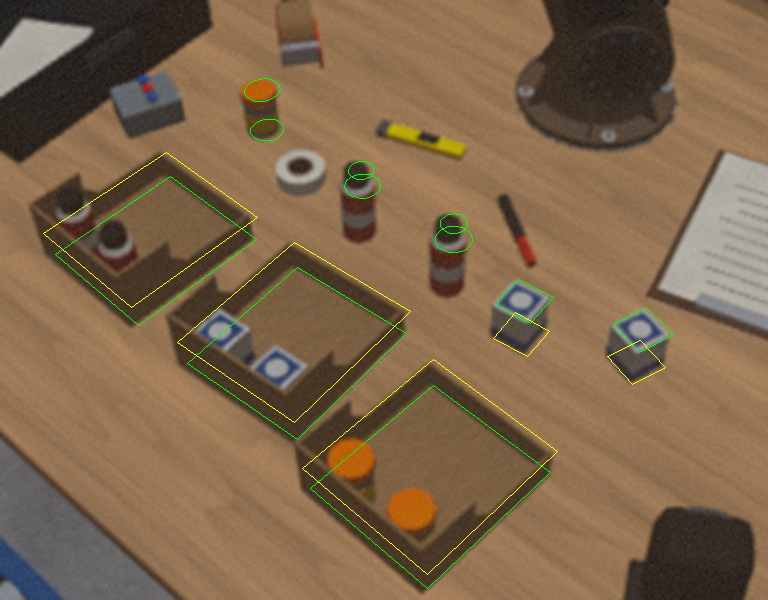

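The fits overlay well: heights are consistent, with residuals of 3 mm or less. All grasps will close along world x (tool yaw -90°), so that the fingers fit in front of the stock. I'll turn the tool and go above the jar.

>>> servo_tool:
  deltas:
    - [-1, 0, 0, 0, 0, 0, -6.63]
    - [-1, 0, 0, 0, 0, 0, -6.63]
    - [-1, 0, 0, 0, 0, 0, -6.63]
    - [-1, 0, 0, 0, 0, 0, -6.63]
    - [-1, 0, 0, 0, 0, 0, -6.63]
    - [-1, 0, 0, 0, 0, 0, -6.63]
    - [-1, 0, 0, 0, 0, 0, -6.63]
    - [-1, 0, 0, 0, 0, 0, -6.63]
    - [-1, 0, 0, 0, 0, 0, -6.63]
    - [-1, 0, 0, 0, 0, 0, -6.63]
    - [-1, -30, -10, 0, 0, 0, 0]
    - [-1, -30, -10, 0, 0, 0, 0]
    - [-1, -30, -10, 0, 0, 0, 0]
    - [-1, -30, -10, 0, 0, 0, 0]
    - [-1, -30, -10, 0, 0, 0, 0]
    - [-1, -30, -10, 0, 0, 0, 0]
    - [-1, -30, -10, 0, 0, 0, 0]
    - [-1, -30, -10, 0, 0, 0, 0]
    - [-1, -30, -10, 0, 0, 0, 0]
    - [-1, -30, -10, 0, 0, 0, 0]
  squeeze: 20

```text
t: 2.57
eef_pos: [0.3715, -0.3166, 0.2268]
ee_rot: [-3.141, -0.0, -1.571]
force: [1.6, 0.4, -0.1]
width: 0.0875
gripper_force: 0.0
```

>>> servo_tool:
  deltas:
    - [-1, 0, 0, 35, 0, 0, 0]
    - [-1, 0, 0, 35, 0, 0, 0]
    - [-1, 0, 0, 35, 0, 0, 0]
    - [-1, 0, 0, 35, 0, 0, 0]
    - [-1, 0, 0, 25, 0, 0, 0]
    - [-1, 0, 0, 15, 0, 0, 0]
    - [-1, 0, 0, 10, 0, 0, 0]
    - [-1, 0, 0, 6, 0, 0, 0]
    - [-1, 0, 0, 0, 0, 0, 0]
    - [1, 0, 0, 0, 0, 0, 0]
    - [1, 0, 0, 0, 0, 0, 0]
    - [1, 0, 0, 0, 0, 0, 0]
    - [1, 0, 0, 0, 0, 0, 0]
    - [1, 0, 0, 0, 0, 0, 0]
    - [1, 0, 0, 0, 0, 0, 0]
    - [1, 0, 0, 0, 0, 0, 0]

```text
t: 3.9
eef_pos: [0.3715, -0.3181, 0.0308]
ee_rot: [-3.141, -0.0, -1.571]
force: [-0.4, -0.6, 1.2]
width: 0.0495
gripper_force: 20.0
```

>>> servo_tool:
  deltas:
    - [1, 0, 0, -15, 0, 0, 0]
    - [1, 0, 0, -30, 0, 0, 0]
    - [1, 0, 0, -35, 0, 0, 0]
    - [1, 0, 0, -35, 0, 0, 0]
    - [1, -10, -5, -30, 0, 0, 0]
    - [1, -25, -12, -5, 0, 0, 0]
    - [1, -36, -17, 0, 0, 0, 0]
    - [1, -36, -17, 0, 0, 0, 0]
    - [1, -36, -17, 0, 0, 0, 0]
    - [1, -36, -17, 0, 0, 0, 0]
    - [1, -36, -17, 0, 0, 0, 0]
    - [1, -36, -17, 0, 0, 0, 0]
    - [1, -36, -17, 0, 0, 0, 0]
    - [1, -36, -17, 0, 0, 0, 0]
    - [1, -36, -17, 0, 0, 0, 0]
    - [1, -36, -17, 0, 0, 0, 0]
    - [1, -36, -17, 0, 0, 0, 0]
    - [1, -36, -17, 0, 0, 0, 0]
    - [1, -36, -17, 0, 0, 0, 0]
    - [1, -36, -17, 0, 0, 0, 0]

```text
t: 5.57
eef_pos: [0.6264, 0.2229, 0.1801]
ee_rot: [3.141, -0.0, -1.571]
force: [0.5, -1.1, -1.2]
width: 0.0496
gripper_force: 20.0
```

>>> servo_tool:
  deltas:
    - [1, -20, -7, 0, 0, 0, 0]
    - [1, -10, -4, 0, 0, 0, 0]
    - [1, -3, -1, 10, 0, 0, 0]
    - [1, 0, 0, 30, 0, 0, 0]
    - [1, 0, 0, 35, 0, 0, 0]
    - [1, 0, 0, 30, 0, 0, 0]
    - [1, 0, 0, 20, 0, 0, 0]
    - [1, 0, 0, 10, 0, 0, 0]
    - [1, 0, 0, 6, 0, 0, 0]
    - [1, 0, 0, 3, 0, 0, 0]
    - [1, 0, 0, 1, 0, 0, 0]
    - [1, 0, 0, 0.5, 0, 0, 0]
    - [1, 0, 0, 0, 0, 0, 0]

```text
t: 6.65
eef_pos: [0.6389, 0.2544, 0.0364]
ee_rot: [-3.14, 0.001, -1.571]
force: [0.8, -0.1, -1.5]
width: 0.0495
gripper_force: 20.0
```

>>> servo_tool:
  deltas:
    - [1, 0, 0, 0.7, 0, 0, 0]
    - [1, 0, 0, 0.6, 0, 0, 0]
    - [1, 0, 0, 0.5, 0, 0, 0]
    - [1, 0, 0, 0, 0, 0, 0]

```text
t: 6.98
eef_pos: [0.6388, 0.2545, 0.0349]
ee_rot: [-3.14, 0.001, -1.57]
force: [-2.0, -0.3, 6.3]
width: 0.0496
gripper_force: 20.0
```

Contact is gentle. I'll release, retreat, and move above carton 1 (yaw +5°).

>>> servo_tool:
  deltas:
    - [-0.45, 0, 0, 0, 0, 0, 0]
    - [-0.45, 0, 0, 0, 0, 0, 0]
    - [-0.45, 0, 0, 0, 0, 0, 0]
    - [-0.45, 0, 0, -10, 0, 0, 0]
    - [-0.45, 0, 0, -30, 0, 0, 0]
    - [-0.45, 0, 0, -35, 0, 0, 0]
    - [-1, 0, 0, -35, 0, 0, 0]
    - [-1, 5, 18, -30, 0, 0, 0]
    - [-1, 9, 32, 0, 0, 0, 0]
    - [-1, 9, 32, 0, 0, 0, 0]
    - [-1, 9, 32, 0, 0, 0, 0]
    - [-1, 9, 32, 0, 0, 0, 0]
    - [-1, 9, 32, 0, 0, 0, 0]
    - [-1, 6, 22, 0, 0, 0, 0]
    - [-1, 1.5, 6.5, 0, 0, 0, 0]
    - [-1, 0, 0, 0, 0, 0, -5]
    - [-1, 0, 0, 0, 0, 0, 0]

```text
t: 8.4
eef_pos: [0.4319, 0.1968, 0.1744]
ee_rot: [-3.14, 0.001, -1.479]
force: [0.9, -0.8, -0.5]
width: 0.0876
gripper_force: 0.0
```

```bash
python3 - <<'E'
from h import *
f=arm.grab_frame("top"); g=arm.grab_frame("scene")
a=cv2.resize(f["color"][90:290,170:400,::-1],None,fx=1.7,fy=1.7,interpolation=cv2.INTER_CUBIC)
b=cv2.resize(g["color"][120:320,220:450,::-1],None,fx=1.7,fy=1.7,interpolation=cv2.INTER_CUBIC)
cv2.imwrite("pics/chk1.png",np.hstack([a,b]))
E
```

```text
(no output)
```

View pics/chk1.png

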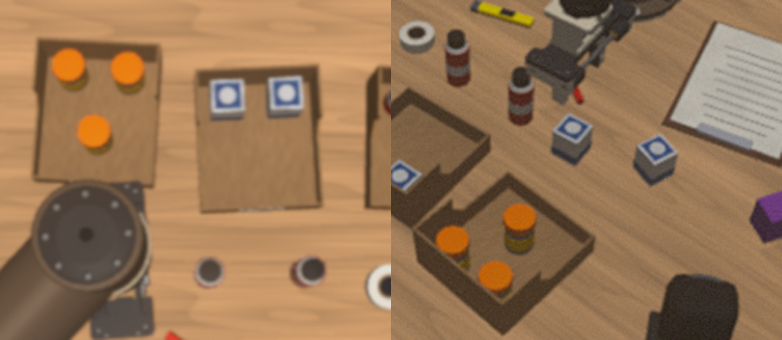

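The jar stands upright in its bin (left panel 94,131; right panel 519,225). Next I'll descend on carton 1.

>>> servo_tool:
  deltas:
    - [-1, 0, 0, 20, 0, 0, 0]
    - [-1, 0, 0, 35, 0, 0, 0]
    - [-1, 0, 0, 35, 0, 0, 0]
    - [-1, 0, 0, 30, 0, 0, 0]
    - [-1, 0, 0, 15, 0, 0, 0]
    - [-1, 0, 0, 8, 0, 0, 0]
    - [-1, 0, 0, 4, 0, 0, 0]
    - [-1, 0, 0, 0, 0, 0, 0]
    - [1, 0, 0, 0, 0, 0, 0]
    - [1, 0, 0, 0, 0, 0, 0]
    - [1, 0, 0, 0, 0, 0, 0]
    - [1, 0, 0, 0, 0, 0, 0]
    - [1, 0, 0, 0, 0, 0, 0]
    - [1, 0, 0, 0, 0, 0, 0]
    - [1, 0, 0, 0, 0, 0, 0]
  squeeze: 15

```text
t: 9.75
eef_pos: [0.4319, 0.1967, 0.0266]
ee_rot: [-3.141, 0.0, -1.483]
force: [0.3, -0.8, 2.8]
width: 0.05
gripper_force: 15.0
```

>>> servo_tool:
  deltas:
    - [1, 0, 0, -10, 0, 0, 0]
    - [1, 0, 0, -30, 0, 0, 1]
    - [1, 0, 0, -35, 0, 0, 1.1]
    - [1, 0, 0, -25, 0, 0, 0]
    - [1, 12, -11.5, 0, 0, 0, 0]
    - [1, 28, -27, 0, 0, 0, 0]
    - [1, 32, -31, 0, 0, 0, 0]
    - [1, 32, -31, 0, 0, 0, 0]
    - [1, 32, -31, 0, 0, 0, 0]
    - [1, 18, -17, 0, 0, 0, 0]
    - [1, 6.4, -5.7, 0, 0, 0, 0]
    - [1, 0, 0, 0, 0, 0, 0]
    - [1, 0, 0, 10, 0, 0, 0]
    - [1, 0, 0, 30, 0, 0, 0]
    - [1, 0, 0, 20, 0, 0, 0]
    - [1, 0, 0, 0, 0, 0, 0]

```text
t: 11.08
eef_pos: [0.5834, 0.0501, 0.0618]
ee_rot: [3.134, -0.001, -1.52]
force: [-1.0, -0.7, -1.4]
width: 0.0502
gripper_force: 15.0
```

>>> servo_tool:
  deltas:
    - [1, 0, 0, 0, 0, 0, 0]
    - [1, 0, 0, 0, 0, 0, 0]

```text
t: 11.25
eef_pos: [0.5878, 0.0509, 0.0672]
ee_rot: [-3.141, -0.0, -1.518]
force: [0.7, -0.0, -0.5]
width: 0.05
gripper_force: 15.0
```

```bash
python3 - <<'E'
from h import *
s=arm.get_state(); print(s["q"].round(3),s["eef_pos"].round(4),s["ee_rot"].round(4))
f=arm.grab_frame("scene"); save(f,"chk2",(180,120,380,270,3.5))
E
```

```text
[ 0.418  0.369 -0.377  0.001 -0.824 -0.366] [0.5878 0.0509 0.0672] [-3.1406e+00 -1.0000e-04 -1.5184e+00]
```

View pics/chk2.png

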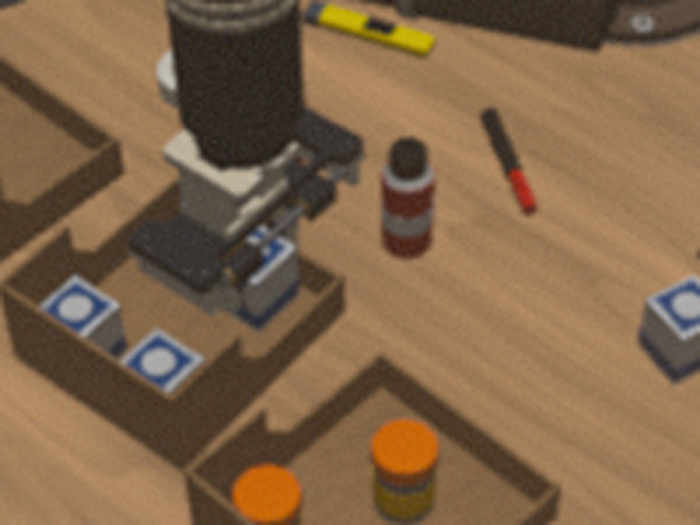

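Joint-speed clipping left it about 6 mm short. The carton hangs upright over the free floor at about (265,275) in the picture. I'll correct and set it down.

>>> servo_tool:
  deltas:
    - [1, 4, -3, 0, 0, 0, 0]
    - [1, 2.9, -2.9, 0, 0, 0, 0]
    - [1, 0, 0, 12, 0, 0, 0]
    - [1, 0, 0, 12, 0, 0, 0]
    - [1, 0, 0, 6, 0, 0, 0]
    - [1, 0, 0, 3, 0, 0, 0]
    - [1, 0, 0, 1.5, 0, 0, 0]
    - [1, 0, 0, 1, 0, 0, 0]
    - [1, 0, 0, 0.7, 0, 0, 0]
    - [1, 0, 0, 0, 0, 0, 0]

```text
t: 12.13
eef_pos: [0.5942, 0.0435, 0.0307]
ee_rot: [-3.141, 0.0, -1.52]
force: [-0.8, -0.3, 1.3]
width: 0.0501
gripper_force: 15.0
```

>>> servo_tool:
  deltas:
    - [1, 0, 0, 0.3, 0, 0, 0]
    - [-0.45, 0, 0, 0, 0, 0, 0]
    - [-0.45, 0, 0, 0, 0, 0, 0]
    - [-0.45, 0, 0, 0, 0, 0, 0]
    - [-0.45, 0, 0, -10, 0, 0, 0]
    - [-0.45, 0, 0, -30, 0, 0, 0]
    - [-0.45, 0, 0, -35, 0, 0, 0]
    - [-1, -13.5, 9.3, -35, 0, 0, 0]
    - [-1, -27, 18.6, -10, 0, 0, 0]
    - [-1, -27, 18.6, 0, 0, 0, 0]
    - [-1, -27, 18.6, 0, 0, 0, 0]
    - [-1, -27, 18.6, 0, 0, 0, 0]
    - [-1, -27, 18.6, 0, 0, 0, 0]
    - [-1, -27, 18.6, 0, 0, 0, 0]
    - [-1, -27, 18.6, 0, 0, 0, 0]
    - [-1, -27, 18.6, 0, 0, 0, 0]
    - [-1, -27, 18.6, 0, 0, 0, 0]
    - [-1, -27, 18.6, 0, 0, 0, 0]
    - [-1, -27, 18.6, 0, 0, 0, 0]
    - [-1, -13.5, 9.3, 0, 0, 0, 0]

```text
t: 13.8
eef_pos: [0.3529, 0.3581, 0.1508]
ee_rot: [-3.141, 0.002, -1.518]
force: [0.4, -0.2, -0.0]
width: 0.0878
gripper_force: 0.0
```

>>> servo_tool:
  deltas:
    - [-1, 0, 0, 0, 0, 0, 6.7]
    - [-1, 0, 0, 0, 0, 0, 6.7]
    - [-1, 0, 0, 0, 0, 0, 6.7]
    - [-1, 0, 0, 0, 0, 0, 0]
    - [-1, 0, 0, 0, 0, 0, 0]

```text
t: 14.22
eef_pos: [0.3545, 0.3558, 0.1503]
ee_rot: [-3.141, 0.001, -1.867]
force: [0.5, -0.0, -0.2]
width: 0.0871
gripper_force: 0.0
```

```bash
cat > to.py <<'E'
import sys; from h import *
x,y,yaw=map(float,sys.argv[1:4]); s=arm.get_state(); p=s["eef_pos"]; r=s["ee_rot"][2]
d=np.array([x,y])-p[:2]; 
print("z",p[2].round(4),"tool xy mm",(1000*np.array([d@[np.cos(r),np.sin(r)],d@[np.sin(r),-np.cos(r)]])).round(1),"tool az",-round(yaw-np.degrees(r),1))
E
python3 to.py .3749 .3297 -107.3
python3 - <<'E'
from h import *
f=arm.grab_frame("scene"); save(f,"chk3",(180,120,430,290,3))
E
```

```text
z 0.1503 tool xy mm [ 19.  -27.2] tool az 0.3
```

View pics/chk3.png

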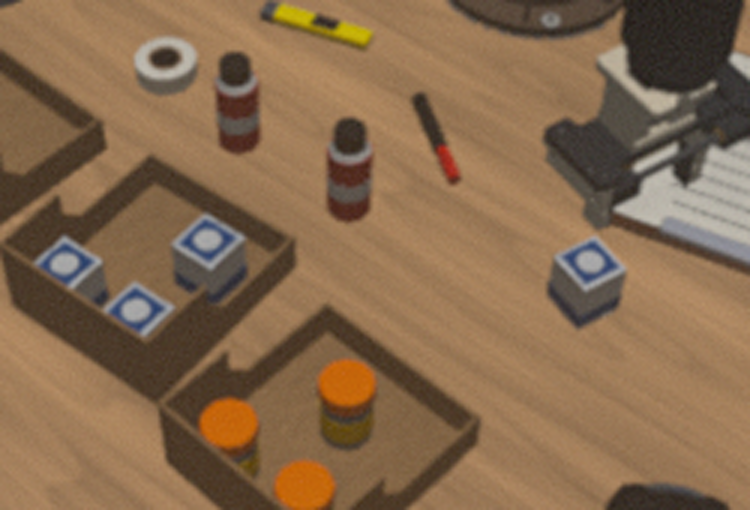

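Carton 1 stands squarely in its bin (208,258). I overshot on the way to carton 2, so I'll correct and grasp it.

>>> servo_tool:
  deltas:
    - [-1, 9, -13, 0, 0, 0, 0]
    - [-1, 10, -14.2, 0, 0, 0, 0]
    - [-1, 0, 0, 0, 0, 0, 0]
    - [-1, 0, 0, 20, 0, 0, 0]
    - [-1, 0, 0, 35, 0, 0, 0]
    - [-1, 0, 0, 35, 0, 0, 0]
    - [-1, 0, 0, 20, 0, 0, 0]
    - [-1, 0, 0, 9, 0, 0, 0]
    - [-1, 0, 0, 4, 0, 0, 0]
    - [-1, 0, 0, 0, 0, 0, 0]
    - [1, 0, 0, 0, 0, 0, 0]
    - [1, 0, 0, 0, 0, 0, 0]
    - [1, 0, 0, 0, 0, 0, 0]
    - [1, 0, 0, 0, 0, 0, 0]
    - [1, 0, 0, 0, 0, 0, 0]
    - [1, 0, 0, 0, 0, 0, 0]
    - [1, 0, 0, 0, 0, 0, 0]

```text
t: 15.68
eef_pos: [0.375, 0.3297, 0.0271]
ee_rot: [-3.141, 0.001, -1.871]
force: [-1.2, 0.4, 3.9]
width: 0.0501
gripper_force: 15.0
```

>>> servo_tool:
  deltas:
    - [1, 0, 0, -10, 0, 0, 0]
    - [1, 0, 0, -30, 0, 0, 0]
    - [1, 0, 0, -35, 0, 0, -6.7]
    - [1, 0, 0, -35, 0, 0, -6.7]
    - [1, 0, 0, -30, 0, 0, -6.7]
    - [1, 14, -8, 0, 0, 0, 0]
    - [1, 29, -15.7, 0, 0, 0, 0]
    - [1, 29, -15.7, 0, 0, 0, 0]
    - [1, 29, -15.7, 0, 0, 0, 0]
    - [1, 29, -15.7, 0, 0, 0, 0]
    - [1, 29, -15.7, 0, 0, 0, 0]
    - [1, 29, -15.7, 0, 0, 0, 0]
    - [1, 29, -15.7, 0, 0, 0, 0]
    - [1, 29, -15.7, 0, 0, 0, 0]
    - [1, 29, -15.7, 0, 0, 0, 0]
    - [1, 29, -15.7, 0, 0, 0, 0]
    - [1, 29, -15.7, 0, 0, 0, 0]
    - [1, 29, -15.7, 0, 0, 0, 0]
    - [1, 14, -8, 0, 0, 0, 0]
    - [1, 0, 0, 0, 0, 0, 0]

```text
t: 17.35
eef_pos: [0.5991, -0.0385, 0.1659]
ee_rot: [3.14, -0.001, -1.523]
force: [0.3, 0.1, -0.2]
width: 0.0501
gripper_force: 15.0
```

```bash
python3 to.py .5981 -.0356 -87.1
```

```text
z 0.1659 tool xy mm [-3.   0.8] tool az -0.2
```

>>> servo_tool:
  deltas:
    - [1, -3, 1, 10, 0, 0, 0]
    - [1, 0, 0, 30, 0, 0, 0]
    - [1, 0, 0, 35, 0, 0, 0]
    - [1, 0, 0, 30, 0, 0, 0]
    - [1, 0, 0, 15, 0, 0, 0]
    - [1, 0, 0, 8, 0, 0, 0]
    - [1, 0, 0, 4, 0, 0, 0]
    - [1, 0, 0, 0, 0, 0, 0]
    - [1, 0, 0, 1, 0, 0, 0]
    - [1, 0, 0, 1, 0, 0, 0]
    - [1, 0, 0, 0.7, 0, 0, 0]
    - [1, 0, 0, 0, 0, 0, 0]

```text
t: 18.35
eef_pos: [0.5973, -0.0326, 0.0328]
ee_rot: [-3.14, 0.0, -1.52]
force: [-0.9, -0.3, 0.3]
width: 0.0501
gripper_force: 15.0
```

>>> servo_tool:
  deltas:
    - [1, 0, 0, 0.7, 0, 0, 0]
    - [1, 0, 0, 0.6, 0, 0, 0]
    - [1, 0, 0, 0.5, 0, 0, 0]
    - [1, 0, 0, 0, 0, 0, 0]
    - [-0.45, 0, 0, 0, 0, 0, 0]
    - [-0.45, 0, 0, 0, 0, 0, 0]
    - [-0.45, 0, 0, 0, 0, 0, 0]
    - [-0.45, 0, 0, -10, 0, 0, 0]
    - [-0.45, 0, 0, -30, 0, 0, 0]
    - [-0.45, 0, 0, -35, 0, 0, 0]
    - [-1, 0, 0, -35, 0, 0, 0]
    - [-1, 2, 14, -25, 0, 0, 0]
    - [-1, 4.4, 28.1, 0, 0, 0, 0]
    - [-1, 4.4, 28.1, 0, 0, 0, 0]
    - [-1, 4.4, 28.1, 0, 0, 0, 0]
    - [-1, 4.4, 28.1, 0, 0, 0, 0]
    - [-1, 4.4, 28.1, 0, 0, 0, 0]
    - [-1, 2, 14, 0, 0, 0, 0]
    - [-1, 0, 0, 0, 0, 0, 2.9]
    - [-1, 0, 0, 0, 0, 0, 0]

```text
t: 20.02
eef_pos: [0.4294, -0.0674, 0.1664]
ee_rot: [-3.14, 0.001, -1.573]
force: [-0.7, -0.1, 0.1]
width: 0.0873
gripper_force: 0.0
```

```bash
python3 to.py .4302 -.0672 -90
python3 - <<'E'
from h import *
f=arm.grab_frame("scene"); save(f,"chk4",(180,90,400,260,3))
E
```

```text
z 0.1664 tool xy mm [-0.2 -0.8] tool az -0.1
```

View pics/chk4.png

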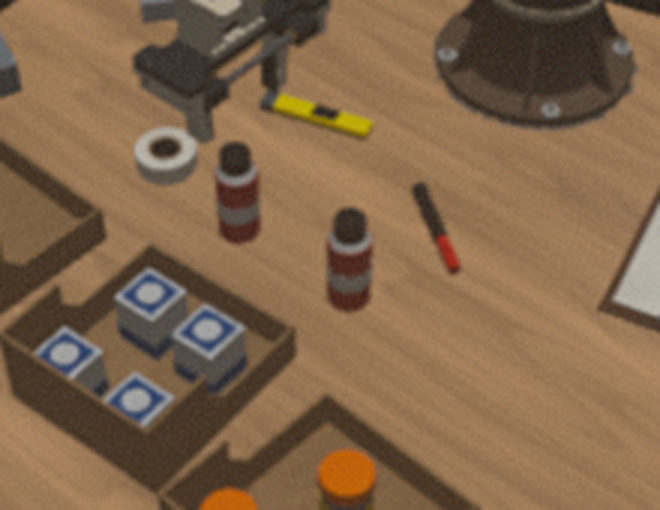

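Both cartons stand square in their bin. Next is can 2.

>>> servo_tool:
  deltas:
    - [-1, 0, 0, 15, 0, 0, 0]
    - [-1, 0, 0, 30, 0, 0, 0]
    - [-1, 0, 0, 30, 0, 0, 0]
    - [-1, 0, 0, 20, 0, 0, 0]
    - [-1, 0, 0, 12, 0, 0, 0]
    - [-1, 0, 0, 6.5, 0, 0, 0]
    - [-1, 0, 0, 0, 0, 0, 0]
    - [1, 0, 0, 0, 0, 0, 0]
    - [1, 0, 0, 0, 0, 0, 0]
    - [1, 0, 0, 0, 0, 0, 0]
    - [1, 0, 0, 0, 0, 0, 0]
    - [1, 0, 0, 0, 0, 0, 0]
    - [1, 0, 0, 0, 0, 0, 0]
    - [1, 0, 0, 0, 0, 0, 0]
    - [1, 0, 0, 0, 0, 0, 0]
  squeeze: 25

```text
t: 21.32
eef_pos: [0.4303, -0.0671, 0.052]
ee_rot: [-3.141, 0.0, -1.57]
force: [0.4, -1.1, 1.4]
width: 0.0444
gripper_force: 24.9
```

>>> servo_tool:
  deltas:
    - [1, 0, 0, -10, 0, 0, 0]
    - [1, 0, 0, -30, 0, 0, 0]
    - [1, 0, 0, -35, 0, 0, 0]
    - [1, 0, 0, -25, 0, 0, 0]
    - [1, 11.6, -7.8, 0, 0, 0, 0]
    - [1, 23.2, -15.6, 0, 0, 0, 0]
    - [1, 23.2, -15.6, 0, 0, 0, 0]
    - [1, 23.2, -15.6, 0, 0, 0, 0]
    - [1, 23.2, -15.6, 0, 0, 0, 0]
    - [1, 23.2, -15.6, 0, 0, 0, 0]
    - [1, 23.2, -15.6, 0, 0, 0, 0]
    - [1, 23.2, -15.6, 0, 0, 0, 0]
    - [1, 23.2, -15.6, 0, 0, 0, 0]
    - [1, 23.2, -15.6, 0, 0, 0, 0]
    - [1, 11.6, -7.8, 0, 0, 0, 0]
    - [1, 0, 0, 0, 0, 0, 0]

```text
t: 22.65
eef_pos: [0.5866, -0.3015, 0.1502]
ee_rot: [3.14, 0.0, -1.573]
force: [0.1, -0.0, -1.0]
width: 0.0449
gripper_force: 24.9
```

```bash
python3 to.py .5861 -.2989 -90
```

```text
z 0.1502 tool xy mm [-2.6  0.5] tool az -0.1
```

>>> servo_tool:
  deltas:
    - [1, -2, 0, 10, 0, 0, 0]
    - [1, 0, 0, 25, 0, 0, 0]
    - [1, 0, 0, 25, 0, 0, 0]
    - [1, 0, 0, 17, 0, 0, 0]
    - [1, 0, 0, 9, 0, 0, 0]
    - [1, 0, 0, 4, 0, 0, 0]
    - [1, 0, 0, 2, 0, 0, 0]
    - [1, 0, 0, 0, 0, 0, 0]

```text
t: 23.32
eef_pos: [0.5863, -0.2969, 0.0602]
ee_rot: [-3.141, -0.0, -1.57]
force: [0.4, 0.6, -1.6]
width: 0.0447
gripper_force: 24.9
```

>>> servo_tool:
  deltas:
    - [1, 0, 0, 1.5, 0, 0, 0]
    - [1, 0, 0, 1, 0, 0, 0]
    - [1, 0, 0, 0.7, 0, 0, 0]
    - [1, 0, 0, 0.6, 0, 0, 0]
    - [1, 0, 0, 0, 0, 0, 0]
    - [1, 0, 0, 0, 0, 0, 0]

```text
t: 23.82
eef_pos: [0.586, -0.2972, 0.0561]
ee_rot: [-3.141, -0.0, -1.571]
force: [-0.2, -0.3, -1.6]
width: 0.0448
gripper_force: 24.9
```

>>> servo_tool:
  deltas:
    - [1, 0, 0, 0.5, 0, 0, 0]
    - [1, 0, 0, 0.4, 0, 0, 0]
    - [1, 0, 0, 0, 0, 0, 0]
    - [1, 0, 0, 0, 0, 0, 0]

```text
t: 24.15
eef_pos: [0.5862, -0.2974, 0.0559]
ee_rot: [-3.141, -0.001, -1.57]
force: [-1.7, 0.9, 5.4]
width: 0.0448
gripper_force: 24.9
```

>>> servo_tool:
  deltas:
    - [-0.45, 0, 0, 0, 0, 0, 0]
    - [-0.45, 0, 0, 0, 0, 0, 0]
    - [-0.45, 0, 0, 0, 0, 0, 0]
    - [-0.45, 0, 0, -10, 0, 0, 0]
    - [-0.45, 0, 0, -30, 0, 0, 0]
    - [-0.45, 0, 0, -35, 0, 0, 0]
    - [-0.45, 0, 0, -35, 0, 0, 0]
    - [-1, -14.6, 6.2, 0, 0, 0, 0]
    - [-1, -29.1, 12.3, 0, 0, 0, 0]
    - [-1, -29.1, 12.3, 0, 0, 0, 0]
    - [-1, -29.1, 12.3, 0, 0, 0, 0]
    - [-1, -29.1, 12.3, 0, 0, 0, 0]
    - [-1, -29.1, 12.3, 0, 0, 0, 0]
    - [-1, -29.1, 12.3, 0, 0, 0, 0]
    - [-1, -29.1, 12.3, 0, 0, 0, 0]
    - [-1, -29.1, 12.3, 0, 0, 0, 0]
    - [-1, -29.1, 12.3, 0, 0, 0, 0]
    - [-1, -29.1, 12.3, 0, 0, 0, 0]
    - [-1, -29.1, 12.3, 0, 0, 0, 0]
    - [-1, -29.1, 12.3, 0, 0, 0, 0]

```text
t: 25.82
eef_pos: [0.4315, 0.0679, 0.1659]
ee_rot: [-3.14, 0.001, -1.571]
force: [1.7, 0.8, -0.5]
width: 0.0879
gripper_force: 0.0
```

>>> servo_tool:
  deltas:
    - [-1, -14.6, 6.2, 0, 0, 0, 0]
    - [-1, 0, 0, 0, 0, 0, 0]
    - [-1, 0, 0, 0, 0, 0, 0]

```text
t: 26.07
eef_pos: [0.4259, 0.0821, 0.1659]
ee_rot: [-3.14, 0.001, -1.568]
force: [0.1, 0.2, -0.0]
width: 0.0878
gripper_force: 0.0
```

```bash
python3 to.py .4261 .0811 -90
python3 - <<'E'
from h import *
f=arm.grab_frame("scene"); save(f,"chk5",(110,90,340,260,3))
E
```

```text
z 0.1659 tool xy mm [ 1.  -0.2] tool az 0.2
```

View pics/chk5.png

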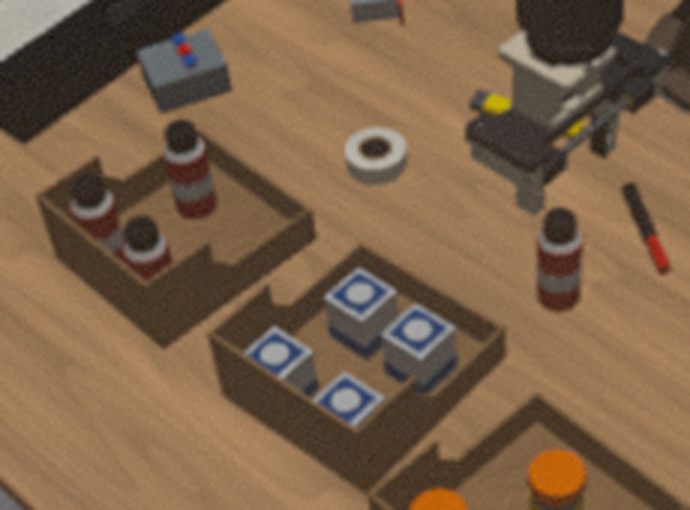

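Can 2 stands upright in its bin (188,170). Last is can 1, the same way.

>>> servo_tool:
  deltas:
    - [-1, 1, 0, 15, 0, 0, 0]
    - [-1, 0, 0, 30, 0, 0, 0]
    - [-1, 0, 0, 30, 0, 0, 0]
    - [-1, 0, 0, 20, 0, 0, 0]
    - [-1, 0, 0, 12, 0, 0, 0]
    - [-1, 0, 0, 6.5, 0, 0, 0]
    - [-1, 0, 0, 0, 0, 0, 0]
    - [1, 0, 0, 0, 0, 0, 0]
    - [1, 0, 0, 0, 0, 0, 0]
    - [1, 0, 0, 0, 0, 0, 0]
    - [1, 0, 0, 0, 0, 0, 0]
    - [1, 0, 0, 0, 0, 0, 0]
    - [1, 0, 0, 0, 0, 0, 0]
    - [1, 0, 0, 0, 0, 0, 0]
    - [1, 0, 0, 0, 0, 0, 0]

```text
t: 27.37
eef_pos: [0.4263, 0.0805, 0.0518]
ee_rot: [-3.141, 0.0, -1.57]
force: [0.5, -0.0, 0.9]
width: 0.0447
gripper_force: 24.8
```

>>> servo_tool:
  deltas:
    - [1, 0, 0, -10, 0, 0, 0]
    - [1, 0, 0, -30, 0, 0, 0]
    - [1, 0, 0, -35, 0, 0, 0]
    - [1, 0, 0, -35, 0, 0, 0]
    - [1, 13.4, -7.4, 0, 0, 0, 0]
    - [1, 26.8, -14.8, 0, 0, 0, 0]
    - [1, 26.8, -14.8, 0, 0, 0, 0]
    - [1, 26.8, -14.8, 0, 0, 0, 0]
    - [1, 26.8, -14.8, 0, 0, 0, 0]
    - [1, 26.8, -14.8, 0, 0, 0, 0]
    - [1, 26.8, -14.8, 0, 0, 0, 0]
    - [1, 26.8, -14.8, 0, 0, 0, 0]
    - [1, 26.8, -14.8, 0, 0, 0, 0]
    - [1, 26.8, -14.8, 0, 0, 0, 0]
    - [1, 26.8, -14.8, 0, 0, 0, 0]
    - [1, 13.4, -7.4, 0, 0, 0, 0]
    - [1, 0, 0, 0, 0, 0, 0]
    - [1, 0, 0, 0, 0, 0, 0]

```text
t: 28.87
eef_pos: [0.5881, -0.2152, 0.1602]
ee_rot: [3.139, 0.001, -1.573]
force: [-0.3, 0.1, -1.5]
width: 0.0448
gripper_force: 24.8
```

```bash
python3 to.py .5889 -.2149 -90
```

```text
z 0.1602 tool xy mm [-0.3 -0.8] tool az -0.1
```

>>> servo_tool:
  deltas:
    - [1, 0, 0, 10, 0, 0, 0]
    - [1, 0, 0, 25, 0, 0, 0]
    - [1, 0, 0, 30, 0, 0, 0]
    - [1, 0, 0, 20, 0, 0, 0]
    - [1, 0, 0, 10, 0, 0, 0]
    - [1, 0, 0, 5, 0, 0, 0]
    - [1, 0, 0, 3, 0, 0, 0]
    - [1, 0, 0, 0, 0, 0, 0]
    - [1, 0, 0, 1, 0, 0, 0]
    - [1, 0, 0, 0.6, 0, 0, 0]
    - [1, 0, 0, 0, 0, 0, 0]
    - [1, 0, 0, 0, 0, 0, 0]

```text
t: 29.87
eef_pos: [0.5891, -0.2147, 0.0577]
ee_rot: [-3.14, -0.0, -1.571]
force: [0.0, 0.3, -2.0]
width: 0.0447
gripper_force: 24.8
```

>>> servo_tool:
  deltas:
    - [1, 0, 0, 0.7, 0, 0, 0]
    - [1, 0, 0, 0.6, 0, 0, 0]
    - [1, 0, 0, 0.5, 0, 0, 0]
    - [1, 0, 0, 0.3, 0, 0, 0]
    - [1, 0, 0, 0, 0, 0, 0]
    - [1, 0, 0, 0, 0, 0, 0]

```text
t: 30.37
eef_pos: [0.5893, -0.2148, 0.0557]
ee_rot: [-3.141, -0.0, -1.57]
force: [-0.2, -0.0, 5.2]
width: 0.0448
gripper_force: 24.9
```

Contact made. I'll release, retreat up and back, and inspect.

>>> servo_tool:
  deltas:
    - [-0.45, 0, 0, 0, 0, 0, 0]
    - [-0.45, 0, 0, 0, 0, 0, 0]
    - [-0.45, 0, 0, 0, 0, 0, 0]
    - [-0.45, 0, 0, -10, 0, 0, 0]
    - [-0.45, 0, 0, -30, 0, 0, 0]
    - [-0.45, 0, 0, -35, 0, 0, 0]
    - [-0.45, 0, 0, -35, 0, 0, 0]
    - [-0.45, 0, 12, -20, 0, 0, 0]
    - [-0.45, 0, 25, 0, 0, 0, 0]
    - [-0.45, 0, 25, 0, 0, 0, 0]
    - [-0.45, 0, 25, 0, 0, 0, 0]
    - [-0.45, 0, 25, 0, 0, 0, 0]
    - [-0.45, 0, 25, 0, 0, 0, 0]
    - [-0.45, 0, 12, 0, 0, 0, 0]
    - [-0.45, 0, 0, 0, 0, 0, 0]
    - [-0.45, 0, 0, 0, 0, 0, 0]

```text
t: 31.7
eef_pos: [0.4401, -0.2148, 0.1859]
ee_rot: [-3.14, -0.0, -1.571]
force: [0.4, 0.0, 0.1]
width: 0.0634
gripper_force: 0.0
```

```bash
python3 - <<'E'
from h import *
f=arm.grab_frame("top"); g=arm.grab_frame("scene")
a=cv2.resize(f["color"][100:230,180:480,::-1],None,fx=2.6,fy=2.2,interpolation=cv2.INTER_CUBIC)
b=cv2.resize(g["color"][110:320,110:400,::-1],(780,310),interpolation=cv2.INTER_CUBIC)
cv2.imwrite("pics/final.png",np.vstack([a,b]))
E
```

```text
(no output)
```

View pics/final.png

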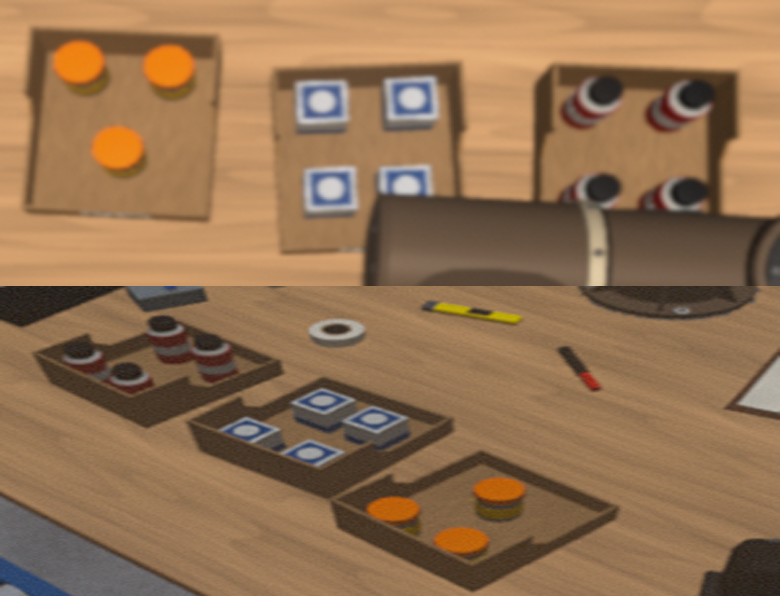

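All five articles stand upright in the right bins, with the cartons parallel to the bin sides and the arm clear of everything.

```bash
python3 -c "
from station import arm
print(arm.job_done())"
```

```text
the job is handed in; nothing more can be done
None
```

I put both cartons, both spray cans and the jar upright in their matching bins with the cartons squared up, and handed the job in at about 32 s of the 115 s allowed.

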